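# Put the baking things back in their places

## Task

Put the baking things back in their own places on the worktop: the larger jar in the large round cup, the smaller jar in the small round cup and the carton in the square cup, each upright and flat on the cup's floor, and the rolling pin in its stand with both handles fully down in the slots. Set everything down gently without dropping it, and leave the pastry cutter and the little bowl where they stand.

Things in the scene. Friction and masses are not known exactly. Their poses are not given: they have to be found in the camera images.
- big_jar: The larger jar: amber glass with a flat steel lid, standing, 62 mm in diameter, 85 mm high (glass wall straight up to 63 mm, the lid above it 60 mm across), about 0.4 kg. Origin: centre of its underside; z up along its axis.
- small_jar: The smaller jar: the same amber glass and steel lid, standing, 46 mm in diameter, 70 mm high (glass wall straight up to 53 mm, the lid above it 44 mm across), about 0.18 kg. Origin: centre of its underside; z up along its axis.
- carton: Upright drink carton of pale card, 50 x 50 mm square and 95 mm high, with a low white cap (24 mm across, 8 mm high) off-centre on top, about 0.24 kg. Origin: centre of its underside; x and y square to its faces, z up.
- rolling_pin: Short wooden rolling pin lying on the worktop: barrel 44 mm in diameter and 130 mm long, at each end a coaxial handle 16 mm in diameter and 45 mm long (220 mm in all), about 0.3 kg. Origin: middle of the barrel, on its axis (22 mm above the worktop at the start); x along the axis. Both ends are alike. Free to roll.
- big_cup: Fixed white plastic locating cup, round, 86 mm outside and 78 mm inside diameter: the place of the larger jar, 22 mm high with an open top; walls 4 mm, floor 4 mm thick. Origin: centre of its underside, on the worktop; z up.
- small_cup: Fixed white plastic locating cup, round, 70 mm outside and 62 mm inside diameter: the place of the smaller jar, 22 mm high with an open top; walls 4 mm, floor 4 mm thick. Origin: centre of its underside, on the worktop; z up.
- square_cup: Fixed white plastic locating cup, square, 74 mm outside and 66 mm inside: the place of the carton, whose sides must be turned parallel to the cup's to go in (any of the four ways round), 22 mm high with an open top; walls 4 mm, floor 4 mm thick. Origin: centre of its underside, on the worktop; z up; x and y square to its walls.
- pin_stand: Fixed wooden rolling-pin stand: base 200 x 60 x 10 mm; two uprights, 10 mm thick, centred 85 mm either side along x (160 mm clear between). Slot in each, along x, open at the top: bottom at height 40 mm, 19 mm wide to height 62, flaring to 43 mm wide at the top (85). Handles in both slots, on the bottom: pin axis level at height 48 mm. Origin: centre of underside; x from upright to upright.
- cutter: Bystander: steel pastry-cutter ring, 44 mm across, 26 mm high, loose, standing among the things. Origin: centre of its underside. To be left where it is.
- pinch_bowl: Bystander: small blue ceramic bowl, 44 mm across, 24 mm high, loose, standing among the things. Origin: centre of its underside. To be left where it is.
Things that resemble listed ones, but are neither listed nor needed, are in the scene too. What is shaped like the small_cup but orange is not meant. What is shaped like the small_jar but yellow is not meant.

How it is judged:
By the outcome, as a careful person would: the job done as asked, in the order asked, and still so for the second after the job is handed in, with the robot touching nothing.
It also fails if it takes over 109 s, if anything falls off the work surface, if the arm or the gripper's body presses on something with over 40 N, if the wrist force passes 120 N, or if a joint passes its speed limit or range.

## Robot

A 7-joint arm with a two-finger parallel gripper is mounted at the origin on the work surface. World frame = base frame: x ahead of the robot, y to its left, z up, the work surface at z = 0. Lengths are in m, angles in rad, forces in N, time in s.
With the tool pointing down it reaches from about 0.4 to 0.85 m from the base axis. Payload 4.5 kg.
Tool frame: the origin (TCP) lies midway between the tips of the shut fingers; the grasp point (between the pads) lies manip.pinch_z behind it (manip.pinch_z is the distance from the TCP to the grasp point, in m); z points along the fingers, y is the line along which they close (so a half turn about z gives the same grasp; the last joint's range is limited). The gripper opens to 88 mm and grips with 3 to 60 N. Pads are 18 mm wide; open, the fingers measure 123 mm over their backs; the gripper's body (75 mm by 187 mm) begins 45 mm behind the grasp point.
Start: joints at [1.225, 0.689, -0.195, 1.565, 0.157, 0.902, -0.215], TCP at [0.232, -0.58, 0.239] pointing down, gripper open.
Joint ranges: [-3.01, 3.01], [-0.46, 2.08], [-1.47, 1.51], [0.13, 2.56], [-1, 4.14], [0.04, 2.09], [-2.66, 2.66]. Speed limits (rad/s): [2.57, 2.57, 3.14, 3.14, 3.14, 3.14, 3.14].

## Interface

Orientations are given as [roll, pitch, yaw] about the fixed x, y, z axes, in that order (R = Rz(yaw) Ry(pitch) Rx(roll)).
In Python, from rig import manip gives the robot as it stands. The module is installed in compiled form; this text tells all that it offers.
- The arm moves only by the tool move_arm, never from a script. Its argument "deltas" is a list that holds one entry, the list of rows, each a list of 7 numbers: the shift along the tool's x, y, z in cm, then the turn, a rotation vector about the tool's x, y, z in rad, then the finger opening in cm, from 0 to 8.81. A call has 1 to 12 rows; each row shifts and turns the commanded pose from where the row before left it, along the tool's axes as they then stand; what a row does not reach is not made up. A row lasts 1/12 s, in which the tool goes at most 41.7 mm and 7.16 degrees, less where a joint would pass 70% of its speed; a pose out of reach is approached as far as the arm can. A call is refused whole if a number of a shift passes 4.17 or a number of a turn 0.125, either way. A call with a gripper value outside its range is refused whole. The fingers move at their own pace and stop on an object; "grip_force" is the grip in N (left out, the last holds). Time passes only in rows, so rows that do not move let the fingers close. It gives the time, the measured TCP pose, the force, the opening and the grip force at its end, in the units of the state.
- manip.observe(): the state, without advancing time (a new reading comes with each control period).
- manip.read_camera(name): name is "scene" or "top" or "wrist"; returns a dict with "pixels" (400x640x3 uint8, red, green, blue), "z_map" (400x640 float32, m along the optical axis (not along the pixel's ray), 0 where there is no reading), "vfov" (degrees; the focal length in pixels is half the picture's height over the tangent of half this angle, whatever the lens; pixels are square), "cx", "cy" (the principal point, pixels), "eye" and "orientation" of the camera in the world. Camera axes: x right, y up, looking along -z (the intrinsics and any distortion apply to the point x, -y, -z); pixel columns grow to the right and rows downward; lengths in m; the calibration is good to about 2 mm. A picture is of the moment at which its call begins.
- manip.sign_off(): hands the job in; it is judged then, once.
The state is a dict: "t": time; "joints": joint angles; "dq": joint speeds; "tau": joint torques, N m; "eef_pos": TCP position; "eef_rot": TCP orientation; "wrist_force": force on the tool from outside, world axes, zero at the start; "torque": the same for the moment, N m; "finger_gap": finger opening in m; "finger_force": force on a finger pad.
Only numpy, scipy, OpenCV 4.12 (cv2) and the standard library are available. Lean on these libraries where they do the work, as an engineer would, in place of code of your own. Each camera call takes 0.05 s, during which the arm holds its last target. There are 200 camera calls.

## Working session

There is one attempt and no reset: what is moved stays moved. The work goes in short steps, Python scripts to look and compute and a tool call to move; the robot and the scene stay as the last step left them, time stands still between calls to the robot, and variables do not carry over. Pictures are saved under pics/ and viewed, at most 14 in all, crops included, and the job is handed in when it is done.

Besides the shell and the picture viewer there is one more tool, called as name([rows], argument=value, ...), one row to a line, values as JSON. move_arm: Moves the arm, as the interface text tells. Its arguments: {"type":"object","properties":{"deltas":{"type":"array"},"grip_force":{"type":"number"}},"required":["deltas"]}

```bash
mkdir -p pics; cat > h.py <<'E'
import numpy as np, cv2
from rig import manip
from scipy.spatial.transform import Rotation as R
def cam(n):
    c=manip.read_camera(n); return c
def save(c,f,box=None,s=1):
    im=c['pixels'][:,:,::-1]
    if box: im=im[box[1]:box[3],box[0]:box[2]]
    cv2.imwrite('pics/'+f,cv2.resize(im,None,fx=s,fy=s,interpolation=cv2.INTER_CUBIC))
E
python3 - <<'E'
from h import *
for n in ['top','scene']:
    c=cam(n); save(c,n+'0.png'); np.savez(n+'0.npz',**c)
    print(n,{k:v for k,v in c.items() if k not in('pixels','z_map')}, (c['z_map']>0).mean())
print(manip.observe(),manip.pinch_z)
E
```

```text
top {'vfov': 56.43546104528094, 'cx': 321.23612469407175, 'cy': 197.15287704900396, 'eye': array([ 0.50711327, -0.00151042,  0.89552197]), 'orientation': array([ 0.07975314,  0.00811509, -1.59784181])} 0.99596484375
scene {'vfov': 49.521068722195615, 'cx': 319.44114675795424, 'cy': 202.2023618383848, 'eye': array([ 1.2531855 , -0.25205016,  0.88116266]), 'orientation': array([ 0.74167817, -0.0014518 ,  1.21294773])} 0.99606640625
{'t': 0.1, 'joints': array([ 1.22484097,  0.68989927, -0.19451232,  1.56622691,  0.15726535,
        0.90251849, -0.21509777]), 'dq': array([-0.00124514, -0.00331391, -0.00094899, -0.00447481,  0.00011093,
        0.00161446, -0.0003425 ]), 'tau': array([-3.09538445e-03, -5.28499246e+01, -1.27156064e+00, -1.53837866e+01,
       -5.25684818e-02,  1.93291860e-03,  5.32654565e-05]), 'eef_pos': array([ 0.23143429, -0.57995728,  0.23799406]), 'eef_rot': array([-3.13993015e+00,  1.01925610e-04,  3.79804890e-01]), 'wrist_force': array([-0.36972878,  0.15691237,  0.21026942]), 'torque': array([-0.00894638,  0.0244004 ,  0.00119384]), 'finger_force': 0.0, 'finger_gap': 0.08812500311418027} 0.0187
```

View pics/top0.png

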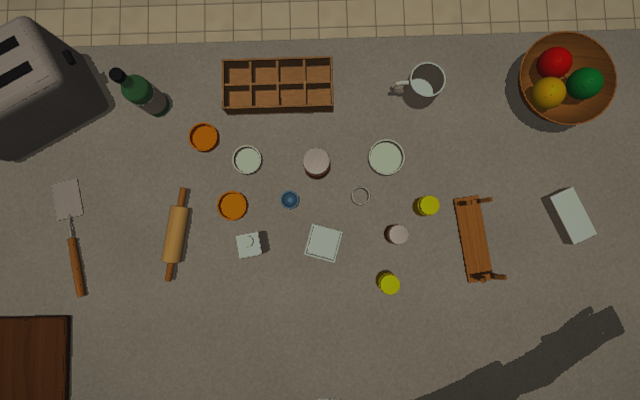

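View pics/scene0.png

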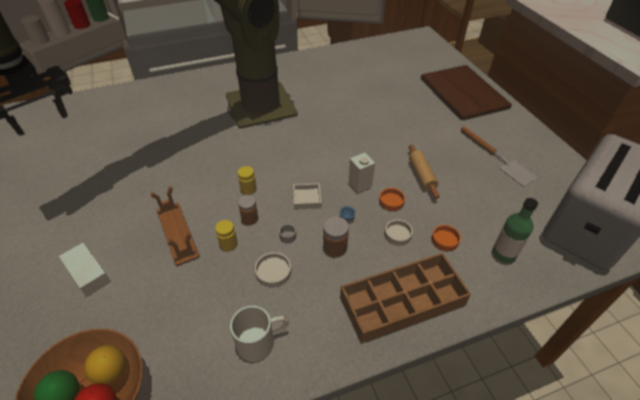

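The top view shows the white round cups at (247,160) (small) and (386,157) (large). The square cup is at (323,243), the big jar at (316,163), the small jar at (397,234) and the carton at (249,245). The pin is at (175,234), the stand at (474,238), the cutter at (361,196) and the bowl at (290,200). Decoys are orange cups at (204,138) and (233,206), and yellow jars at (428,205) and (389,284). The white box at (572,215) is unrelated.

```bash
cat >> h.py <<'E'
def world(c):
    f=200/np.tan(np.radians(c['vfov'])/2)
    v,u=np.mgrid[:400,:640]; z=c['z_map']
    p=np.stack([(u-c['cx'])/f*z,-(v-c['cy'])/f*z,-z],-1)
    return p@R.from_euler('xyz',c['orientation']).as_matrix().T+c['eye']
def ray(c,u,v,h):
    f=200/np.tan(np.radians(c['vfov'])/2)
    d=R.from_euler('xyz',c['orientation']).apply([(u-c['cx'])/f,-(v-c['cy'])/f,-1])
    return c['eye']+d*(h-c['eye'][2])/d[2]
E
python3 - <<'E'
from h import *
np.set_printoptions(precision=4,suppress=True)
for n in ['top','scene']:
    c=dict(np.load(n+'0.npz')); W=world(c)
    if n=='top':
        for u,v in [(100,250),(320,320),(480,330),(290,270),(500,130),(280,140)]: print('table',u,v,W[v,u])
    m=((W[...,2]>0.008)&(W[...,0]<.75)&(W[...,0]>.2)&(abs(W[...,1])<.55)).astype(np.uint8)
    k,l,s,ce=cv2.connectedComponentsWithStats(m)
    for i in range(1,k):
        if s[i,4]<60: continue
        P=W[l==i]; q=np.percentile(P[:,2],97); T=P[P[:,2]>q-.006]
        r=cv2.minAreaRect((T[:,:2]*1000).astype(np.float32))
        print(n,ce[i].round(),s[i,4],'ztop',q.round(4),'rect c',np.round(r[0],1),'size',np.round(r[1],1),'ang',round(r[2],1),'rgb',c['pixels'][l==i].mean(0).round())
E
```

```text
table 100 250 [ 0.4666  0.5372 -0.0006]
table 320 320 [0.2897 0.0145 0.0005]
table 480 330 [ 0.2578 -0.3579  0.0015]
table 290 270 [0.4076 0.0825 0.0017]
table 500 130 [ 0.7307 -0.4357  0.0005]
table 280 140 [0.7214 0.1006 0.0009]
top [550. 119.] 107 ztop 0.0773 rect c [ 732.5 -516.8] size [69.7  8.2] ang 68.6 rgb [76. 49. 25.]
top [204. 141.] 181 ztop 0.0244 rect c [722.4 282.4] size [54.  67.9] ang 0.1 rgb [94. 50. 11.]
top [386. 157.] 274 ztop 0.025 rect c [607.5 -87.8] size [ 83.6 263.3] ang 43.4 rgb [108. 107.  92.]
top [246. 159.] 227 ztop 0.025 rect c [595.4 107.4] size [277.7  67.2] ang 43.0 rgb [102. 100.  86.]
top [316. 163.] 690 ztop 0.0879 rect c [594.7  14.7] size [ 57.4 174. ] ang 88.1 rgb [121. 109.  97.]
top [361. 195.] 100 ztop 0.056 rect c [507.1  -1.5] size [0. 0.] ang 0.0 rgb [103.  96.  87.]
top [175. 234.] 1405 ztop 0.0455 rect c [473.3 184.9] size [356.3 128.9] ang 80.4 rgb [117.  86.  45.]
top [231. 205.] 224 ztop 0.0243 rect c [563.5 215.4] size [69.  67.8] ang 24.6 rgb [107.  61.  14.]
top [289. 199.] 215 ztop 0.0265 rect c [573.5  78.5] size [40.4 40.3] ang
[... 1669 characters left out ...]
35.] 499 ztop 0.0722 rect c [ 552.2 -234.7] size [42. 42.] ang 21.3 rgb [120. 102.  41.]
scene [399. 231.] 260 ztop 0.0243 rect c [676.1 179.9] size [67.7 69.1] ang 53.0 rgb [107.  98.  84.]
scene [287. 232.] 177 ztop 0.0286 rect c [581.7 -88. ] size [42.8 42.7] ang 22.4 rgb [82. 76. 69.]
scene [444. 232.] 190 ztop 0.0239 rect c [723.9 285. ] size [71.4 50.2] ang 89.4 rgb [108.  61.  35.]
scene [ 97. 273.] 381 ztop 0.0424 rect c [ 533.6 -534.6] size [30.5 86.3] ang 90.0 rgb [131. 130. 115.]
scene [272. 269.] 365 ztop 0.0241 rect c [ 672.3 -152.2] size [83.3 85.3] ang 72.3 rgb [111. 103.  89.]
scene [100. 337.] 469 ztop 0.0757 rect c [ 734.9 -516.8] size [66.7 10.7] ang 69.4 rgb [95. 63. 38.]
```

```bash
python3 - <<'E'
from h import *
np.set_printoptions(precision=4,suppress=True)
for n in ['top','scene']:
    c=dict(np.load(n+'0.npz')); W=world(c); W[c['z_map']<=0.1]=-1
    W[...,2]=np.where((W[...,2]>.15),-1,W[...,2])
    m=((W[...,2]>0.008)&(W[...,0]<.74)&(W[...,0]>.3)&(abs(W[...,1])<.45)).astype(np.uint8)
    k,l,s,ce=cv2.connectedComponentsWithStats(m)
    for i in range(1,k):
        if s[i,4]<60: continue
        P=W[l==i]; q=np.percentile(P[:,2],95)
        lo=.022 if q<.05 and len(P)>600 else q-.006
        T=P[(P[:,2]>lo)&(P[:,2]<q+.004)]
        r=cv2.minAreaRect((T[:,:2]*1000).astype(np.float32))
        print(n,ce[i].round(),'ztop',q.round(4),'c',np.round(r[0],1),'size',np.round(r[1],1),'ang',round(r[2],1))
E
```

```text
top [204. 143.] ztop 0.0239 c [716.8 282.9] size [68.  43.2] ang 87.6
top [386. 157.] ztop 0.0244 c [ 669.3 -153.4] size [83.6 84.3] ang 87.9
top [246. 159.] ztop 0.0244 c [671.6 178.5] size [69.2 67.2] ang 43.1
top [316. 163.] ztop 0.0873 c [652.4  12.7] size [57.4 58.6] ang 88.0
top [360. 195.] ztop 0.0287 c [578.2 -88.3] size [40.1 40.3] ang 88.3
top [175. 234.] ztop 0.0449 c [500.4 345. ] size [ 42.9 217.8] ang 80.8
top [231. 205.] ztop 0.0241 c [563.5 215.4] size [69.  67.8] ang 24.6
top [289. 199.] ztop 0.0259 c [573.5  78.5] size [40.4 40.3] ang 88.6
top [426. 206.] ztop 0.0723 c [ 549.2 -235.9] size [42.6 40.1] ang 88.6
top [475. 240.] ztop 0.0742 c [ 469.4 -349.6] size [181.6  53.9] ang 10.1
top [323. 244.] ztop 0.0248 c [470.2   2.2] size [74.1 73.9] ang 73.6
top [396. 234.] ztop 0.0723 c [ 486.1 -164.6] size [42.4 41.8] ang 88.7
top [251. 244.] ztop 0.1036 c [474.  162.4] size [44.1 45.7] ang 9.8
top [388. 283.] ztop 0.0722 c [ 378.3 -140.2] size [41.7 41.3] ang 87.0
scene [423. 171.] ztop 0.0448 c [502.6 346.6] size [ 44.  224.6] ang 81.5
scene [361. 172.] ztop 0.1007 c [477.6 161.9] size [48.5 49.2] ang 9.3
scene [247. 179.] ztop 0.0715 c [ 381.4 -140. ] size [42.4 42. ] ang 65.5
scene [307. 195.] ztop 0.024 c [472.6   3.5] size [73.8 78.4] ang 72.6
scene [175. 229.] ztop 0.0758 c [ 472.5 -350.8] size [183.5  56.3] ang 6.5
scene [392. 198.] ztop 0.0236 c [566.7 216.8] size [67.5 70.1] ang 28.8
scene [248. 209.] ztop 0.0717 c [ 489.6 -163.5] size [42.7 41. ] ang 23.1
scene [337. 232.] ztop 0.0868 c [657.1  14. ] size [57.  60.1] ang 69.0
scene [226. 235.] ztop 0.0715 c [ 552.3 -234.8] size [42.1 42.7] ang 26.1
scene [399. 231.] ztop 0.0236 c [676.5 179.2] size [68.1 68.9] ang 61.1
scene [287. 232.] ztop 0.0273 c [582.2 -87.2] size [40.6 46. ] ang 72.1
scene [444. 231.] ztop 0.0238 c [718.6 284.1] size [39.4 71.4] ang 2.3
scene [272. 269.] ztop 0.0237 c [ 672.3 -152.2] size [83.3 85.3] ang 72.3
```

Candidates in the scene picture:
- **Small jar:** amber at (248,209) fits; the yellow ones at (247,179) and (226,235) are decoys.
- **Small cup:** white, 70 mm, at (399,231) fits; the orange ones at (392,198) and (444,232) are decoys.
- **Big cup:** white, 86 mm, at (272,269).

I'll confirm these in one enlarged crop.

```bash
python3 - <<'E'
from h import *
save(dict(np.load('scene0.npz')),'crop1.png',(205,140,470,300),3)
c=dict(np.load('scene0.npz'));W=world(c)
for n in('top','scene'):
    c=dict(np.load(n+'0.npz'));W=world(c);W[c['z_map']<.1]=-1
    d=W[...,:2]-[.47,-.35]
    m=(np.hypot(d[...,0],d[...,1])<.13)&(W[...,2]>.05)&(W[...,2]<.1)
    P=W[m]; a=P[P[:,0]>.47];b=P[P[:,0]<=.47]
    A=(a[:,:2].min(0)+a[:,:2].max(0))/2;B=(b[:,:2].min(0)+b[:,:2].max(0))/2
    print(n,A,B,'mid',(A+B)/2,'len',np.hypot(*(A-B)),'ang',np.degrees(np.arctan2(*(A-B)[::-1])))
E
```

```text
top [ 0.54493659 -0.30191957] [ 0.38608808 -0.3632115 ] mid [ 0.46551234 -0.33256554] len 0.17026317922792317 ang 21.099179548727246
scene [ 0.54923565 -0.30344274] [ 0.3911289 -0.360807 ] mid [ 0.47018227 -0.33212487] len 0.16819156633557017 ang 19.941775351856307
```

View pics/crop1.png

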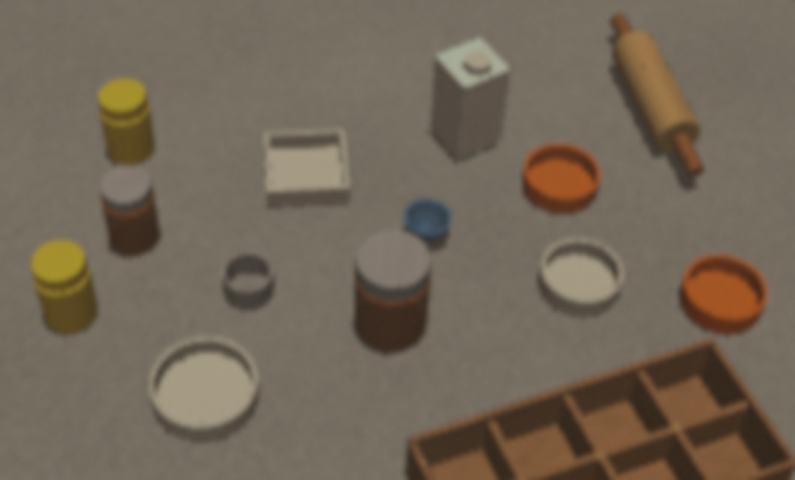

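move_arm([
  [[0,0,0,0,0,0.095,8.8],[0,0,0,0,0,0.095,8.8],[0,0,0,0,0,0.095,8.8],[0,0,0,0,0,0.095,8.8],[1,-1.4,0,0,0,0,8.8],[2,-2.8,0,0,0,0,8.8],[2,-2.8,0,0,0,0,8.8],[2,-2.8,0,0,0,0,8.8],[2,-2.8,0,0,0,0,8.8],[2,-2.8,0,0,0,0,8.8],[2,-2.8,0,0,0,0,8.8],[2,-2.8,0,0,0,0,8.8]],
])

```text
t: 1.1
eef_pos: [0.3823, -0.3689, 0.2385]
eef_rot: [-3.141, 0.0, -0.0]
wrist_force: [0.3, -0.3, 0.0]
finger_gap: 0.0882
finger_force: 0.0
```

The crop confirms it: the amber jar with the steel lid at (130,210) between two yellow ones, the white small cup at (580,272) between two orange ones, and the large white cup at (204,385).

move_arm([
  [[2,-2.8,0,0,0,0,8.8],[2,-2.8,0,0,0,0,8.8],[2,-2.8,0,0,0,0,8.8],[2,-2.8,0,0,0,0,8.8],[2,-2.8,0,0,0,0,8.8],[2,-2.8,0,0,0,0,8.8],[2,-2.8,0,0,0,0,8.8],[2,-2.8,0,0,0,0,8.8],[2,-2.8,0,0,0,0,8.8],[2,-2.8,0,0,0,0,8.8],[2,-2.8,0,0,0,0,8.8],[2,-2.8,0,0,0,0,8.8]],
])

```text
t: 2.1
eef_pos: [0.6222, -0.0329, 0.2383]
eef_rot: [3.141, 0.001, 0.0]
wrist_force: [0.2, -1.0, 0.9]
finger_gap: 0.088
finger_force: 0.0
```

move_arm([
  [[2,-2.8,0,0,0,0,8.8],[1.2,-1.8,1,0,0,0,8.8],[0,0,2,0,0,0,8.8],[0,0,2,0,0,0,8.8],[0,0,2,0,0,0,8.8],[0,0,1,0,0,0,8.8],[0,0,0,0,0,0,8.8]],
])

```text
t: 2.68
eef_pos: [0.6517, 0.0114, 0.1559]
eef_rot: [3.141, 0.006, -0.0]
wrist_force: [-0.0, 0.1, -0.2]
finger_gap: 0.0879
finger_force: 0.0
```

```bash
python3 - <<'E'
from h import *
np.set_printoptions(precision=4,suppress=True)
o=manip.observe();print(o['eef_pos'],o['eef_rot'],o['wrist_force'])
c=cam('wrist');save(c,'w1.png');W=world(c);W[c['z_map']<.05]=-1
print(c['eye'],c['orientation'])
d=W[...,:2]-[.654,.013]
T=W[(np.hypot(d[...,0],d[...,1])<.05)&(abs(W[...,2]-.085)<.008)]
print(len(T),T.min(0),T.max(0),(T.min(0)+T.max(0))/2)
E
```

```text
[0.6517 0.0114 0.1559] [ 3.1412  0.0058 -0.0001] [-0.037   0.0594 -0.1972]
[0.7239 0.0109 0.3012] [-0.2824  0.0004 -1.57  ]
5141 [ 0.6265 -0.0174  0.0772] [0.6856 0.0414 0.0873] [0.656  0.012  0.0822]
```

View pics/w1.png

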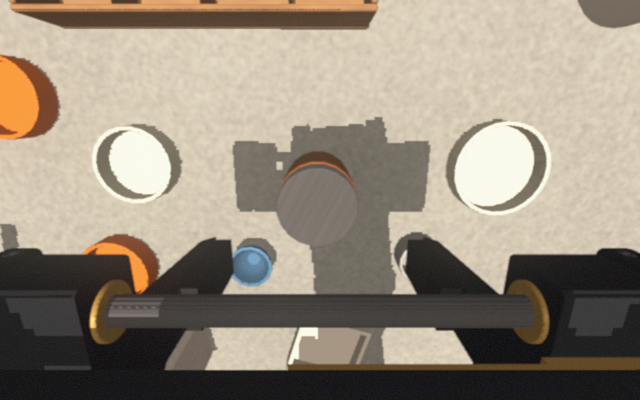

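The wrist picture shows the jar lid between the fingers at (317,205), with the white cups at (135,163) and (500,167). The measured lid centre is (0.656, 0.012), in line with the earlier views.

move_arm([
  [[0.4,0,1,0,0,0,8.8],[0,0,2,0,0,0,8.8],[0,0,2,0,0,0,8.8],[0,0,2,0,0,0,8.8],[0,0,2,0,0,0,8.8],[0,0,2,0,0,0,8.8],[0,0,1,0,0,0,8.8],[0,0,0.4,0,0,0,8.8],[0,0,0,0,0,0,8.8],[0,0,0,0,0,0,5.5],[0,0,0,0,0,0,5.5],[0,0,0,0,0,0,5.5]],
], grip_force=25)

```text
t: 3.73
eef_pos: [0.6588, 0.0115, 0.036]
eef_rot: [-3.142, -0.002, -0.0]
wrist_force: [0.3, -0.5, 0.2]
finger_gap: 0.0699
finger_force: 0.0
```

move_arm([
  [[0,0,0,0,0,0,5.5],[0,0,0,0,0,0,5.5],[0,0,0,0,0,0,5.5],[0,0,0,0,0,0,5.5]],
])

```text
t: 4.07
eef_pos: [0.6585, 0.0119, 0.0357]
eef_rot: [-3.141, -0.002, 0.0]
wrist_force: [-1.4, 0.6, 5.8]
finger_gap: 0.0612
finger_force: 25.0
```

move_arm([
  [[0,0,-0.5,0,0,0,5.5],[0,0,-1.5,0,0,0,5.5],[0,0,-2,0,0,0,5.5],[0,0,-1.5,0,0,0,5.5],[0,1,-0.5,0,0,0,5.5],[0.3,2.5,0,0,0,0,5.5],[0.3,3,0,0,0,0,5.5],[0.3,3,0,0,0,0,5.5],[0.3,3,0,0,0,0,5.5],[0.3,2.5,0,0,0,0,5.5],[0,1.5,0,0,0,0,5.5],[0,0,0,0,0,0,5.5]],
])

```text
t: 5.07
eef_pos: [0.6712, -0.1611, 0.0944]
eef_rot: [3.136, 0.002, -0.007]
wrist_force: [0.2, -0.9, -3.6]
finger_gap: 0.0612
finger_force: 25.0
```

```bash
cat >> h.py <<'E'
def blob(c,xy,r,lo,hi):
    W=world(c);W[c['z_map']<.05]=-1
    d=W[...,:2]-xy
    T=W[(np.hypot(d[...,0],d[...,1])<r)&(W[...,2]>lo)&(W[...,2]<hi)]
    return len(T),T.min(0).round(4),T.max(0).round(4),((T.min(0)+T.max(0))/2).round(4)
E
python3 - <<'E'
from h import *
o=manip.observe();print(o['eef_pos'],o['eef_rot'],o['wrist_force'],o['finger_gap'])
c=cam('wrist');save(c,'w2.png')
print(blob(c,[.6708,-.1528],.06,.016,.03)); 
for z in (.12,.13,.14,.15): print(z,blob(c,o['eef_pos'][:2],.045,z-.005,z+.005))
c=cam('scene');save(c,'s2.png',(180,140,500,340),2)
E
```

```text
[ 0.67115464 -0.16110574  0.09440951] [ 3.13644482e+00  1.50911403e-03 -7.40640066e-03] [ 0.17104729 -0.92661732 -3.55359566] 0.06115037637919916
(1283, array([ 0.6488, -0.1963,  0.016 ]), array([ 0.7151, -0.1108,  0.0239]), array([ 0.6819, -0.1535,  0.02  ]))
0.12 (2453, array([ 0.6693, -0.2047,  0.115 ]), array([ 0.6998, -0.1176,  0.125 ]), array([ 0.6846, -0.1612,  0.12  ]))
0.13 (2115, array([ 0.6702, -0.2047,  0.125 ]), array([ 0.6987, -0.1177,  0.135 ]), array([ 0.6844, -0.1612,  0.13  ]))
0.14 (12724, array([ 0.6512, -0.2047,  0.135 ]), array([ 0.6989, -0.1179,  0.145 ]), array([ 0.675 , -0.1613,  0.14  ]))
0.15 (734, array([ 0.6601, -0.2045,  0.145 ]), array([ 0.6879, -0.1183,  0.155 ]), array([ 0.674 , -0.1614,  0.15  ]))
```

View pics/w2.png

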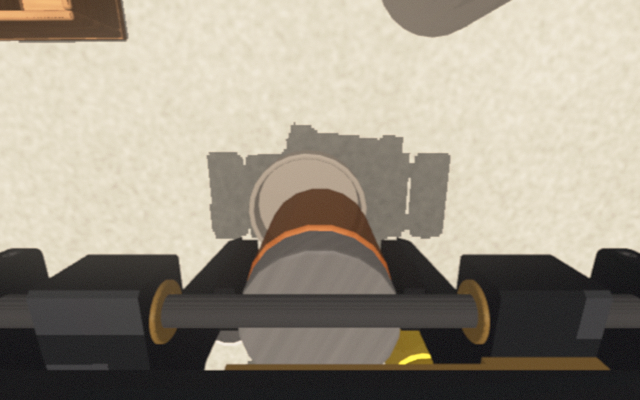

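The wrist view shows the held jar at (315,270) hanging about 8 mm to the right of the cup at (308,200). I'll correct and lower.

move_arm([
  [[0.3,-0.8,0,0,0,0,5.5],[0,0,1,0,0,0,5.5],[0,0,1.2,0,0,0,5.5],[0,0,1.0,0,0,0,5.5],[0,0,0.6,0,0,0,5.5],[0,0,0.4,0,0,0,5.5],[0,0,0.3,0,0,0,5.5],[0,0,0.2,0,0,0,5.5],[0,0,0.1,0,0,0,5.5],[0,0,0,0,0,0,5.5],[0,0,0,0,0,0,5.5]],
])

```text
t: 6.08
eef_pos: [0.6771, -0.1475, 0.0466]
eef_rot: [3.139, -0.003, -0.001]
wrist_force: [3.8, -4.1, -1.7]
finger_gap: 0.0615
finger_force: 24.5
```

move_arm([
  [[-0.4,0.5,0,0,0,0,5.5],[0,0,0.2,0,0,0,5.5],[0,0,0.2,0,0,0,5.5],[0,0,0.1,0,0,0,5.5],[0,0,0,0,0,0,5.5],[0,0,0,0,0,0,5.5]],
])

```text
t: 6.58
eef_pos: [0.6728, -0.1513, 0.0414]
eef_rot: [3.14, -0.002, -0.0]
wrist_force: [4.3, -3.5, -2.6]
finger_gap: 0.0616
finger_force: 24.6
```

move_arm([
  [[0,0,0.1,0,0,0,5.5],[0,0,0.1,0,0,0,5.5],[0,0,0,0,0,0,5.5],[0,0,0,0,0,0,5.5]],
])

```text
t: 6.92
eef_pos: [0.6726, -0.1511, 0.0401]
eef_rot: [3.141, -0.002, -0.0]
wrist_force: [3.5, -2.5, 0.8]
finger_gap: 0.0617
finger_force: 24.6
```

```bash
python3 - <<'E'
from h import *
o=manip.observe();print(o['eef_pos'],o['wrist_force'],o['torque'])
c=cam('scene');print('cup',blob(c,[.672,-.1525],.05,.018,.027));print('jar',blob(c,[.672,-.1525],.05,.06,.0925))
save(c,'s3.png',(180,180,400,330),3)
E
```

```text
[ 0.67260398 -0.15114061  0.04006887] [ 3.53223674 -2.52576469  0.80410438] [-0.75840275 -0.93530804 -0.05482114]
cup (155, array([ 0.6689, -0.1942,  0.0181]), array([ 0.7151, -0.1097,  0.0266]), array([ 0.692 , -0.1519,  0.0224]))
jar (497, array([ 0.6606, -0.1964,  0.0601]), array([ 0.7014, -0.1046,  0.0924]), array([ 0.681 , -0.1505,  0.0762]))
```

View pics/s3.png

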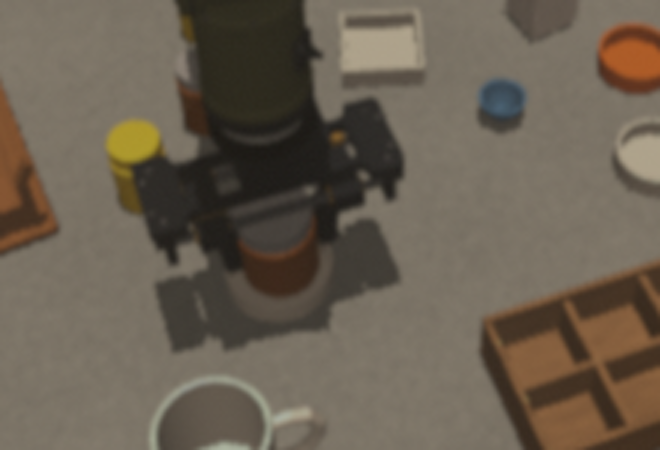

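The jar is seated inside the cup at (280,270), so I'll release it.

move_arm([
  [[0,0,0.05,0,0,0,5.5],[0,0,0,0,0,0,6.4],[0,0,0,0,0,0,6.8],[0,0,0,0,0,0,7.5],[0,0,0,0,0,0,8.8],[0,0,0,0,0,0,8.8],[0,0,0,0,0,0,8.8],[0,0,-0.5,0,0,0,8.8],[0,0,-1.5,0,0,0,8.8],[0,0,-2.5,0,0,0,8.8],[0,0,-3,0,0,0,8.8],[0,0,-3,0,0,0,8.8]],
])

```text
t: 7.97
eef_pos: [0.6717, -0.1505, 0.1464]
eef_rot: [3.142, -0.0, -0.0]
wrist_force: [-0.7, -0.4, -0.0]
finger_gap: 0.0883
finger_force: 0.0
```

```bash
python3 - <<'E'
from h import *
o=manip.observe();print(o['eef_pos'],o['wrist_force'])
for n in('wrist','scene'):
    c=cam(n);print(n,'cup',blob(c,[.672,-.1525],.05,.018,.027));print('jar',blob(c,[.672,-.1525],.05,.084,.096))
    W=world(c);W[c['z_map']<.05]=-1
    d=W[...,:2]-[.672,-.1525]; T=W[(np.hypot(d[...,0],d[...,1])<.025)&(abs(W[...,2]-.09)<.008)]
    A=np.c_[T[:,:2],np.ones(len(T))]; print('plane',np.linalg.lstsq(A,T[:,2],rcond=None)[0],np.median(T[:,2]))
E
```

```text
[ 0.67166003 -0.15053021  0.14642175] [-0.74382642 -0.43326749 -0.02212266]
wrist cup (962, array([ 0.6504, -0.1962,  0.018 ]), array([ 0.7149, -0.1107,  0.0269]), array([ 0.6827, -0.1534,  0.0225]))
jar (5507, array([ 0.6364, -0.1805,  0.084 ]), array([ 0.6955, -0.1218,  0.091 ]), array([ 0.6659, -0.1512,  0.0875]))
plane [-0.01585135  0.00323291  0.0998513 ] 0.08878355407980155
scene cup (191, array([ 0.6378, -0.1941,  0.0181]), array([ 0.7156, -0.1095,  0.027 ]), array([ 0.6767, -0.1518,  0.0225]))
jar (457, array([ 0.6353, -0.1785,  0.084 ]), array([ 0.6963, -0.1205,  0.0932]), array([ 0.6658, -0.1495,  0.0886]))
plane [-0.0174708   0.00902377  0.10170078] 0.08863220537979893
```

move_arm([
  [[-1,0.1,0,0,0,0,8.8],[-2,0.2,0,0,0,0,8.8],[-3,0.2,0,0,0,0,8.8],[-3,0.2,0,0,0,0,8.8],[-3,0.2,0,0,0,0,8.8],[-3,0.2,0,0,0,0,8.8],[-2,0.2,0,0,0,0,8.8],[-1.4,0,0,0,0,0,8.8],[0,0,0,0,0,0,8.8],[0,0,0,0,0,0,8.8]],
])

```text
t: 8.9
eef_pos: [0.4882, -0.1637, 0.1449]
eef_rot: [3.141, -0.001, -0.001]
wrist_force: [0.5, 0.5, -0.5]
finger_gap: 0.0877
finger_force: 0.0
```

```bash
python3 - <<'E'
from h import *
o=manip.observe();print(o['eef_pos'],o['eef_rot'])
c=cam('wrist')
print('jar',blob(c,[.488,-.164],.035,.064,.08))
def pl(xy,z,r=.018):
    W=world(c);W[c['z_map']<.05]=-1
    d=W[...,:2]-xy; T=W[(np.hypot(d[...,0],d[...,1])<r)&(abs(W[...,2]-z)<.006)]
    print('plane',len(T),np.linalg.lstsq(np.c_[T[:,:2],np.ones(len(T))],T[:,2],rcond=None)[0],np.median(T[:,2]))
pl([.488,-.164],.07);pl([.666,-.151],.089,.025);pl([.551,-.235],.07)
E
```

```text
[ 0.48823019 -0.16370412  0.14486642] [ 3.14130555e+00 -1.16836342e-03 -5.89204635e-04]
jar (2634, array([ 0.4677, -0.1864,  0.064 ]), array([ 0.5113, -0.1434,  0.0721]), array([ 0.4895, -0.1649,  0.068 ]))
plane 1792 [-0.00173275  0.00303192  0.07115774] 0.06981202347994267
plane 0 [0. 0. 0.] nan
plane 2243 [0.00240964 0.0011244  0.06870557] 0.06976599875910158
  return _methods._mean(a, axis=axis, dtype=dtype,
  ret = ret.dtype.type(ret / rcount)
```

```bash
cat >> h.py <<'E'
def pl(c,xy,z,r=.018):
    W=world(c);W[c['z_map']<.05]=-1
    d=W[...,:2]-xy; T=W[(np.hypot(d[...,0],d[...,1])<r)&(abs(W[...,2]-z)<.008)]
    return len(T),np.linalg.lstsq(np.c_[T[:,:2],np.ones(len(T))],T[:,2],rcond=None)[0].round(4),np.median(T[:,2]).round(4)
E
python3 - <<'E'
from h import *
for n in('scene','top'):
    c0=dict(np.load(n+'0.npz'));print(n,'before',pl(c0,[.6545,.013],.087,.024),pl(c0,[.551,-.235],.072))
    c=cam(n);print(n,'now',pl(c,[.666,-.151],.09,.024),pl(c,[.551,-.235],.072),blob(c,[.666,-.151],.05,.084,.097))
E
```

```text
scene before (246, array([0.0017, 0.0063, 0.084 ]), np.float64(0.0851)) (135, array([-0.0155,  0.006 ,  0.0799]), np.float64(0.07))
scene now (292, array([-0.0086,  0.0092,  0.0961]), np.float64(0.089)) (137, array([0.0011, 0.0056, 0.0707]), np.float64(0.0699)) (457, array([ 0.6363, -0.1785,  0.0841]), array([ 0.6955, -0.1206,  0.0931]), array([ 0.6659, -0.1495,  0.0886]))
top before (366, array([ 0.0005, -0.0026,  0.0849]), np.float64(0.0852)) (208, array([ 0.0106, -0.0052,  0.0631]), np.float64(0.0701))
top now (374, array([ 0.0033, -0.0124,  0.0852]), np.float64(0.0894)) (108, array([ 0.0108, -0.0013,  0.0642]), np.float64(0.0704)) (576, array([ 0.6334, -0.1785,  0.0843]), array([ 0.6917, -0.1209,  0.0935]), array([ 0.6626, -0.1497,  0.0889]))
```

move_arm([
  [[0.1,0.1,1,0,0,0,8.8],[0,0,2,0,0,0,8.8],[0,0,2.5,0,0,0,8.8],[0,0,2.5,0,0,0,8.8],[0,0,2,0,0,0,8.8],[0,0,1.2,0,0,0,8.8],[0,0,0.7,0,0,0,8.8],[0,0,0,0,0,0,8.8],[0,0,0,0,0,0,4.0],[0,0,0,0,0,0,4.0],[0,0,0,0,0,0,4.0],[0,0,0,0,0,0,4.0]],
], grip_force=15)

```text
t: 10.05
eef_pos: [0.4894, -0.1647, 0.0261]
eef_rot: [3.141, -0.002, -0.0]
wrist_force: [-0.0, -0.7, 0.4]
finger_gap: 0.0634
finger_force: 0.0
```

move_arm([
  [[0,0,0,0,0,0,4.0],[0,0,0,0,0,0,4.0],[0,0,0,0,0,0,4.0],[0,0,0,0,0,0,4.0],[0,0,0,0,0,0,4.0]],
])

```text
t: 10.47
eef_pos: [0.489, -0.1646, 0.0255]
eef_rot: [3.141, -0.001, -0.0]
wrist_force: [0.3, 1.0, 4.2]
finger_gap: 0.045
finger_force: 15.0
```

move_arm([
  [[0,0,-0.5,0,0,0,4],[0,0,-1.5,0,0,0,4],[0,0,-2.5,0,0,0,4],[0,0,-2,0,0,0,4],[0,0,-1.5,0,0,0,4],[0.5,-1,0,0,0,0,4],[1,-2,0,0,0,0,4],[1.6,-3,0,0,0,0,4],[1.6,-3,0,0,0,0,4],[1.6,-3,0,0,0,0,4],[1.6,-3,0,0,0,0,4],[1.6,-3,0,0,0,0,4]],
])

```text
t: 11.47
eef_pos: [0.5837, 0.0184, 0.1039]
eef_rot: [-3.141, 0.002, 0.001]
wrist_force: [0.3, -0.9, -2.3]
finger_gap: 0.0458
finger_force: 15.0
```

move_arm([
  [[1.6,-3,0,0,0,0,4],[1.6,-3,0,0,0,0,4],[1.6,-3,0,0,0,0,4],[1.6,-3,0,0,0,0,4],[1.4,-2.4,0,0,0,0,4],[0.8,-1.5,0,0,0,0,4],[0,-0.5,0,0,0,0,4],[0,0,0,0,0,0,4],[0,0,0,0,0,0,4],[0,0,0,0,0,0,4]],
])

```text
t: 12.3
eef_pos: [0.669, 0.1771, 0.1046]
eef_rot: [3.139, 0.002, -0.002]
wrist_force: [-0.2, -0.2, -2.0]
finger_gap: 0.0454
finger_force: 15.0
```

```bash
python3 - <<'E'
from h import *
o=manip.observe();print(o['eef_pos'],o['eef_rot'],o['wrist_force'],o['finger_gap'])
c=cam('wrist');save(c,'w4.png')
print('cup',blob(c,[.674,.179],.045,.016,.028))
p=o['eef_pos']; 
for z in (-.01,0,.01): print(blob(c,p[:2],.033,p[2]+z-.005,p[2]+z+.005))
for z in (.02,.03,.04,.045): print(blob(c,p[:2],.033,p[2]+z-.003,p[2]+z+.003))
E
```

```text
[0.66897283 0.17707492 0.10457749] [ 3.13923202e+00  1.80762388e-03 -2.17411917e-03] [-0.22438109 -0.24457195 -1.97805972] 0.04543489045552079
cup (1092, array([0.6556, 0.1439, 0.0161]), array([0.7107, 0.2136, 0.024 ]), array([0.6832, 0.1788, 0.02  ]))
(406, array([0.6751, 0.1543, 0.0896]), array([0.6922, 0.198 , 0.0996]), array([0.6836, 0.1761, 0.0946]))
(669, array([0.6733, 0.1459, 0.0997]), array([0.6923, 0.2079, 0.1096]), array([0.6828, 0.1769, 0.1046]))
(994, array([0.6738, 0.1458, 0.1096]), array([0.6923, 0.208 , 0.1196]), array([0.6831, 0.1769, 0.1146]))
(816, array([0.6673, 0.1456, 0.1216]), array([0.6927, 0.208 , 0.1276]), array([0.68  , 0.1768, 0.1246]))
(1162, array([0.6665, 0.1457, 0.1316]), array([0.6926, 0.2083, 0.1376]), array([0.6795, 0.177 , 0.1346]))
(1363, array([0.6474, 0.1458, 0.1416]), array([0.6919, 0.2081, 0.1476]), array([0.6696, 0.1769, 0.1446]))
(6090, array([0.6474, 0.146 , 0.1466]), array([0.6916, 0.2081, 0.1526]), array([0.6695, 0.1771, 0.1496]))
```

View pics/w4.png

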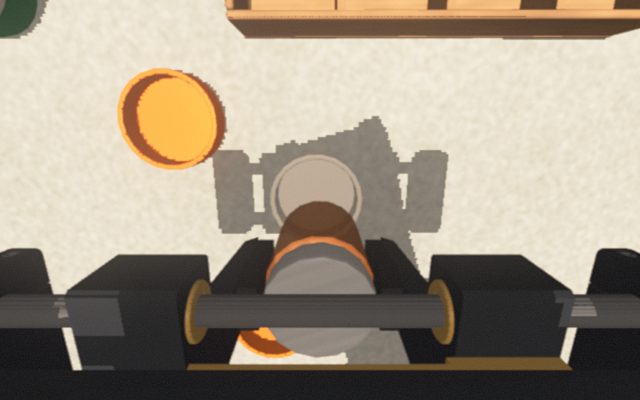

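The held small jar at (320,285) hangs over the white small cup at (316,195), about 6 mm short in x.

move_arm([
  [[0.6,-0.2,0.5,0,0,0,4],[0,0,1.5,0,0,0,4],[0,0,1.8,0,0,0,4],[0,0,1.5,0,0,0,4],[0,0,0.7,0,0,0,4],[0,0,0.5,0,0,0,4],[0,0,0.4,0,0,0,4],[0,0,0.2,0,0,0,4],[0,0,0.1,0,0,0,4],[0,0,0.1,0,0,0,4],[0,0,0,0,0,0,4],[0,0,0,0,0,0,4]],
])

```text
t: 13.35
eef_pos: [0.6762, 0.1816, 0.0327]
eef_rot: [-3.141, -0.001, -0.0]
wrist_force: [-0.2, 0.3, -0.9]
finger_gap: 0.0453
finger_force: 15.0
```

move_arm([
  [[0,0.2,0.1,0,0,0,4],[0,0,0.1,0,0,0,4],[0,0,0.1,0,0,0,4],[0,0,0.05,0,0,0,4],[0,0,0,0,0,0,4],[0,0,0,0,0,0,4]],
])

```text
t: 13.85
eef_pos: [0.6761, 0.179, 0.0296]
eef_rot: [3.141, -0.0, -0.0]
wrist_force: [-3.1, -2.2, 5.6]
finger_gap: 0.0457
finger_force: 15.0
```

move_arm([
  [[0,0,0,0,0,0,4.7],[0,0,0,0,0,0,5.2],[0,0,0,0,0,0,6.5],[0,0,0,0,0,0,8.8],[0,0,0,0,0,0,8.8],[0,0,0,0,0,0,8.8],[0,0,-0.5,0,0,0,8.8],[0,0,-1.5,0,0,0,8.8],[0,0,-3,0,0,0,8.8],[0,0,-3,0,0,0,8.8],[0,0,-3,0,0,0,8.8],[0,0,-2,0,0,0,8.8]],
])

```text
t: 14.85
eef_pos: [0.6775, 0.1797, 0.1635]
eef_rot: [-3.14, -0.005, -0.0]
wrist_force: [0.7, 0.6, -0.2]
finger_gap: 0.0879
finger_force: 0.0
```

```bash
python3 - <<'E'
from h import *
c=cam('wrist');print(manip.observe()['eef_pos'],pl(c,[.675,.179],.074),blob(c,[.675,.179],.035,.068,.08))
E
```

```text
[0.67974775 0.18019409 0.16732562] (1584, array([-0.0003, -0.0014,  0.0743]), np.float64(0.0738)) (2325, array([0.6549, 0.1566, 0.068 ]), array([0.6982, 0.2   , 0.076 ]), array([0.6766, 0.1783, 0.072 ]))
```

move_arm([
  [[-1,0.1,-0.5,0,0,0,8.8],[-2,0.2,0,0,0,0,8.8],[-3,0.3,0,0,0,0,8.8],[-3,0.3,0,0,0,0,8.8],[-3,0.3,0,0,0,0,8.8],[-3,0.3,0,0,0,0,8.8],[-3,0.2,0,0,0,0,8.8],[-2,0,0,0,0,0,8.8],[0,0,0,0,0,-0.083,8.8],[0,0,0,0,0,-0.083,8.8],[0,0,0,0,0,0,8.8],[0,0,0,0,0,0,8.8]],
])

```text
t: 15.9
eef_pos: [0.4765, 0.1626, 0.1646]
eef_rot: [-3.141, -0.002, 0.163]
wrist_force: [0.3, -0.2, -0.8]
finger_gap: 0.0879
finger_force: 0.0
```

```bash
python3 - <<'E'
from h import *
o=manip.observe();print(o['eef_pos'],o['eef_rot'])
c=cam('wrist');save(c,'w5.png')
def rect(xy,r,lo,hi):
    W=world(c);W[c['z_map']<.05]=-1
    d=W[...,:2]-xy;T=W[(np.hypot(d[...,0],d[...,1])<r)&(W[...,2]>lo)&(W[...,2]<hi)]
    print(len(T),cv2.minAreaRect((T[:,:2]*1000).astype(np.float32)))
rect([.4755,.162],.045,.089,.099); rect([.4715,.0028],.058,.016,.028)
E
```

```text
[0.47645853 0.16258667 0.16455777] [-3.14109701e+00 -1.68946609e-03  1.63324836e-01]
3638 ((476.69189453125, 161.37135314941406), (50.378013610839844, 50.043331146240234), 9.178466796875)
1705 ((473.4329833984375, 1.8389854431152344), (76.09627532958984, 74.24358367919922), 73.38934326171875)
```

View pics/w5.png

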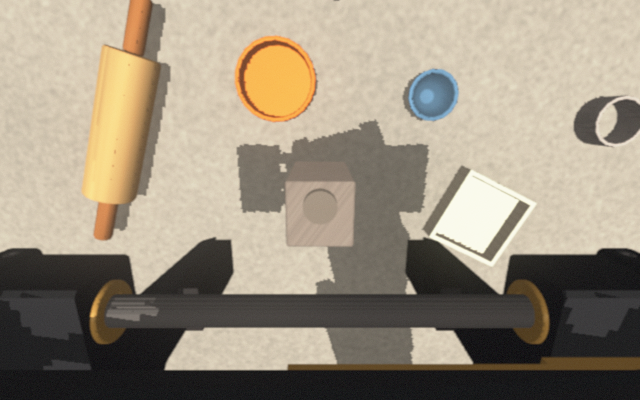

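The wrist view shows the carton at (320,212), square between the fingers, and the square cup turned at (483,215). The small jar stands flat (lid at 0.0738).

move_arm([
  [[0,0.1,1,0,0,0,8.8],[0,0,2,0,0,0,8.8],[0,0,2.5,0,0,0,8.8],[0,0,2.5,0,0,0,8.8],[0,0,2,0,0,0,8.8],[0,0,1,0,0,0,8.8],[0,0,0.6,0,0,0,8.8],[0,0,0,0,0,0,8.8],[0,0,0,0,0,0,4.2],[0,0,0,0,0,0,4.2],[0,0,0,0,0,0,4.2],[0,0,0,0,0,0,4.2]],
], grip_force=15)

```text
t: 16.95
eef_pos: [0.4766, 0.1617, 0.0485]
eef_rot: [-3.141, -0.002, 0.166]
wrist_force: [-1.1, -0.0, -0.2]
finger_gap: 0.0636
finger_force: 0.0
```

move_arm([
  [[0,0,0,0,0,0,4.2],[0,0,0,0,0,0,4.2],[0,0,0,0,0,0,4.2],[0,0,0,0,0,0,4.2]],
])

```text
t: 17.28
eef_pos: [0.4762, 0.1616, 0.0481]
eef_rot: [-3.141, -0.001, 0.166]
wrist_force: [0.6, 0.2, 5.1]
finger_gap: 0.0499
finger_force: 15.0
```

move_arm([
  [[0,0,-0.5,0,0,0,4.2],[0,0,-1.5,0,0,0,4.2],[0,0,-2,0,0,0,4.2],[0,0,-1,0,0,0,4.2],[0,0,-0.5,0,0,0.055,4.2],[0,0,0,0,0,0.1,4.2],[0,0,0,0,0,0.1,4.2],[0,0,0,0,0,0.1,4.2],[0,0,0,0,0,0.1,4.2],[0,0,0,0,0,0,4.2]],
])

```text
t: 18.12
eef_pos: [0.4758, 0.1615, 0.1027]
eef_rot: [3.141, 0.0, -0.292]
wrist_force: [-0.0, 0.1, -1.5]
finger_gap: 0.05
finger_force: 15.0
```

move_arm([
  [[0.3,1,0,0,0,0,4.2],[0.5,2,0,0,0,0,4.2],[0.7,2.5,0,0,0,0,4.2],[0.8,2.7,0,0,0,0,4.2],[0.7,2.7,0,0,0,0,4.2],[0.6,2,0,0,0,0,4.2],[0.5,1.5,0,0,0,0,4.2],[0.2,1,0,0,0,0,4.2],[0,0,0,0,0,0,4.2],[0,0,0,0,0,0,4.2],[0,0,0,0,0,0,4.2]],
])

```text
t: 19.03
eef_pos: [0.4734, 0.0029, 0.1027]
eef_rot: [-3.141, 0.0, -0.287]
wrist_force: [-0.7, 0.3, -2.8]
finger_gap: 0.05
finger_force: 15.0
```

```bash
python3 - <<'E'
from h import *
o=manip.observe();p=o['eef_pos'];print(p,o['eef_rot'],o['wrist_force'])
c=cam('wrist');save(c,'w6.png')
def rect(xy,r,lo,hi):
    W=world(c);W[c['z_map']<.05]=-1
    d=W[...,:2]-xy;T=W[(np.hypot(d[...,0],d[...,1])<r)&(W[...,2]>lo)&(W[...,2]<hi)]
    print(len(T),cv2.minAreaRect((T[:,:2]*1000).astype(np.float32)))
b=p[2]-.048; rect(p[:2],.042,b+.089,b+.099); rect([.473,.002],.058,.016,.028)
E
```

```text
[0.47336988 0.00292098 0.10268526] [-3.14058570e+00  2.31940717e-04 -2.86868894e-01] [-0.69344603  0.34362    -2.81317588]
11309 ((475.41741943359375, 2.3312454223632812), (80.777099609375, 48.13734817504883), 73.58535766601562)
1166 ((491.8566589355469, -3.538562774658203), (74.28821563720703, 36.35227966308594), 72.69126892089844)
```

View pics/w6.png

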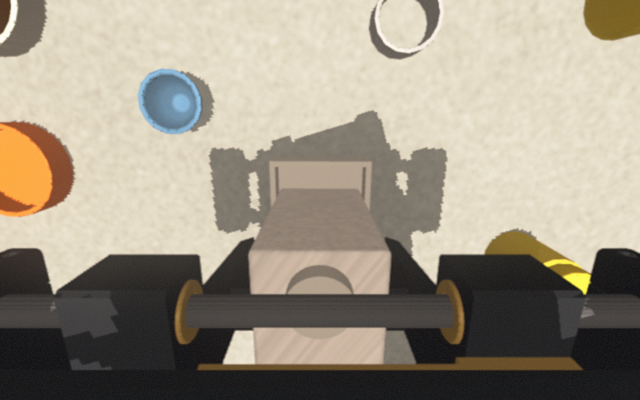

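The carton (320,300) lines up squarely with the square cup behind it at (320,180), so I'll lower it.

move_arm([
  [[0,0,0.5,0,0,0,4.2],[0,0,1.2,0,0,0,4.2],[0,0,1.2,0,0,0,4.2],[0,0,0.8,0,0,0,4.2],[0,0,0.5,0,0,0,4.2],[0,0,0.3,0,0,0,4.2],[0,0,0.2,0,0,0,4.2],[0,0,0.1,0,0,0,4.2],[0,0,0.1,0,0,0,4.2],[0,0,0,0,0,0,4.2],[0,0,0,0,0,0,4.2]],
])

```text
t: 20.0
eef_pos: [0.4735, 0.0016, 0.054]
eef_rot: [-3.142, -0.001, -0.289]
wrist_force: [-0.0, 0.3, -1.2]
finger_gap: 0.0498
finger_force: 15.0
```

move_arm([
  [[0,0,0.1,0,0,0,4.2],[0,0,0.1,0,0,0,4.2],[0,0,0.05,0,0,0,4.2],[0,0,0,0,0,0,4.2],[0,0,0,0,0,0,4.2]],
])

```text
t: 20.42
eef_pos: [0.4735, 0.0016, 0.052]
eef_rot: [-3.141, -0.001, -0.289]
wrist_force: [-0.6, 1.4, 7.6]
finger_gap: 0.0497
finger_force: 15.0
```

move_arm([
  [[0,0,0,0,0,0,5.2],[0,0,0,0,0,0,6],[0,0,0,0,0,0,8.8],[0,0,0,0,0,0,8.8],[0,0,0,0,0,0,8.8],[0,0,-0.5,0,0,0,8.8],[0,0,-1.5,0,0,0,8.8],[0,0,-3,0,0,0,8.8],[0,0,-3,0,0,0,8.8],[0,0,-2.5,0,0,0,8.8],[0,0,-1,0,0,-0.066,8.8],[0,0,0,0,0,-0.066,8.8]],
])

```text
t: 21.42
eef_pos: [0.4748, 0.0016, 0.1691]
eef_rot: [-3.141, -0.005, -0.154]
wrist_force: [-0.2, 0.8, -1.2]
finger_gap: 0.0882
finger_force: 0.0
```

```bash
python3 - <<'E'
from h import *
o=manip.observe();p=o['eef_pos'];print(p,o['eef_rot'])
c=cam('wrist');W=world(c);W[c['z_map']<.05]=-1
d=W[...,:2]-[.473,.002];T=W[(np.hypot(d[...,0],d[...,1])<.045)&(abs(W[...,2]-.098)<.005)]
print(len(T),cv2.minAreaRect((T[:,:2]*1000).astype(np.float32)),pl(c,[.473,.002],.099,.03))
E
```

```text
[0.47478915 0.00158528 0.16905476] [-3.14087708 -0.00530107 -0.15428009]
3612 ((474.1160888671875, 0.88458251953125), (50.19160079956055, 50.17300033569336), 73.35459899902344) (3973, array([ 0.0276, -0.0114,  0.0867]), np.float64(0.0989))
```

move_arm([
  [[-0.1,-1,0,0,0,0,8.8],[-0.2,-2,0,0,0,0,8.8],[-0.2,-3,0,0,0,0,8.8],[-0.2,-3,0,0,0,0,8.8],[-0.3,-3.5,0,0,0,0,8.8],[-0.3,-3.5,0,0,0,0,8.8],[-0.3,-3.5,0,0,0,0,8.8],[-0.2,-3,0,0,0,0,8.8],[-0.2,-3,0,0,0,0,8.8],[-0.2,-3,0,0,0,0,8.8],[-0.2,-3,0,0,0,0,8.8],[-0.2,-3,0,0,0,0,8.8]],
])

```text
t: 22.47
eef_pos: [0.5003, 0.3488, 0.1653]
eef_rot: [3.141, 0.002, -0.158]
wrist_force: [1.0, 0.0, 0.3]
finger_gap: 0.088
finger_force: 0.0
```

move_arm([
  [[0,0,0,0,0,0,8.8],[0,0,0,0,0,0,8.8],[0,0,0,0,0,0,8.8]],
])

```text
t: 22.72
eef_pos: [0.5008, 0.3457, 0.1654]
eef_rot: [3.139, 0.001, -0.158]
wrist_force: [0.1, -1.1, 0.3]
finger_gap: 0.0875
finger_force: 0.0
```

```bash
cat >> h.py <<'E'
def pin(c,xy,lo,hi):
    W=world(c);W[c['z_map']<.05]=-1
    d=W[...,:2]-xy;m=((np.hypot(d[...,0],d[...,1])<.13)&(W[...,2]>lo)&(W[...,2]<hi)).astype(np.uint8)
    k,l,s,ce=cv2.connectedComponentsWithStats(m); i=1+s[1:,4].argmax(); T=W[l==i]
    return len(T),cv2.minAreaRect((T[:,:2]*1000).astype(np.float32)),T[:,2].max()
E
python3 - <<'E'
from h import *
o=manip.observe();p=o['eef_pos'];print(p,o['eef_rot'])
c=cam('wrist');save(c,'w7.png')
print('barrel',pin(c,[.5015,.346],.03,.05));print('all',pin(c,[.5015,.346],.012,.05))
E
```

```text
[0.50080161 0.34573713 0.16537801] [ 3.13934950e+00  1.13958287e-03 -1.58012233e-01]
barrel (6266, ((503.8671569824219, 346.0846862792969), (40.84140396118164, 129.88687133789062), 80.47477722167969), np.float64(0.04556059139695301))
all (8121, ((504.234130859375, 346.0829772949219), (44.07893753051758, 219.0448760986328), 80.64608001708984), np.float64(0.04556059139695301))
```

View pics/w7.png

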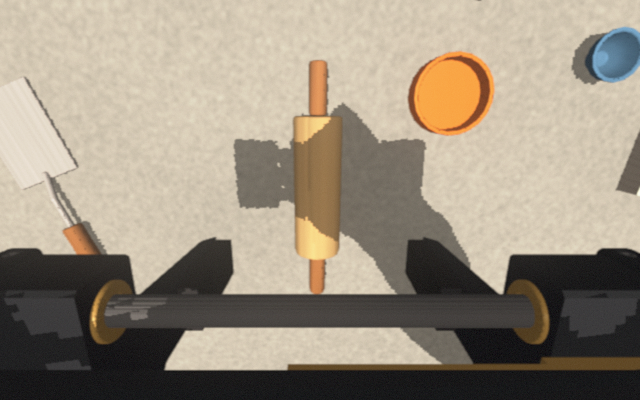

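The wrist view shows the pin upright at (317,180) between the fingers, parallel to the tool x axis. Its measured centre is (0.504, 0.346) and its length 219 mm. The carton stands flat (top at 0.0989).

move_arm([
  [[0.3,0,1,0,0,0.006,8.8],[0,0,2,0,0,0,8.8],[0,0,3,0,0,0,8.8],[0,0,3,0,0,0,8.8],[0,0,2.5,0,0,0,8.8],[0,0,2,0,0,0,8.8],[0,0,1,0,0,0,8.8],[0,0,0.5,0,0,0,8.8],[0,0,0.3,0,0,0,8.8],[0,0,0,0,0,0,8.8],[0,0,0,0,0,0,8.8]],
])

```text
t: 23.68
eef_pos: [0.5054, 0.3462, 0.0142]
eef_rot: [-3.14, -0.001, -0.164]
wrist_force: [-0.3, -0.4, -0.1]
finger_gap: 0.0878
finger_force: 0.0
```

move_arm([
  [[0,0,0.3,0,0,0,8.8],[0,0,0.3,0,0,0,8.0],[0,0,0,0,0,0,6.5],[0,0,0,0,0,0,5.0],[0,0,0,0,0,0,4.0],[0,0,0,0,0,0,4.0],[0,0,0,0,0,0,4.0],[0,0,0,0,0,0,4.0],[0,0,0,0,0,0,4.0],[0,0,0,0,0,0,4.0]],
], grip_force=30)

```text
t: 24.52
eef_pos: [0.5048, 0.3461, 0.0073]
eef_rot: [-3.141, -0.0, -0.163]
wrist_force: [0.6, 0.9, -0.3]
finger_gap: 0.0434
finger_force: 30.0
```

move_arm([
  [[0,0,-0.5,0,0,0,4],[0,0,-1.5,0,0,0,4],[0,0,-2.5,0,0,0,4],[0,0,-3,0,0,0,4],[0,0,-3,0,0,0,4],[0,0,-2.5,0,0,0,4],[0,0,-1.5,0,0,0,4],[0.1,1,0,0,0,0,4],[0.3,2,0,0,0,0,4],[0.4,3,0,0,0,0,4],[0.4,3.5,0,0,0,0,4],[0.4,3.5,0,0,0,0,4]],
])

```text
t: 25.52
eef_pos: [0.4978, 0.2129, 0.1516]
eef_rot: [3.14, 0.001, -0.162]
wrist_force: [0.3, -1.0, -4.5]
finger_gap: 0.0435
finger_force: 30.0
```

move_arm([
  [[0.4,3.5,0,0,0,0,4],[0.4,3.5,0,0,0,0,4],[0.4,3.5,0,0,0,0,4],[0.4,3.5,0,0,0,0,4],[0.4,3.5,0,0,0,0,4],[0.4,3.5,0,0,0,0,4],[0.4,3.5,0,0,0,0,4],[0.4,3.5,0,0,0,0,4],[0.4,3.5,0,0,0,0,4],[0.4,3.5,0,0,0,0,4],[0.4,3,0,0,0,0,4],[0.4,3,0,0,0,0,4]],
])

```text
t: 26.52
eef_pos: [0.4777, -0.1995, 0.1517]
eef_rot: [3.141, 0.003, -0.165]
wrist_force: [0.5, 0.5, -3.7]
finger_gap: 0.0433
finger_force: 30.0
```

move_arm([
  [[0.3,2,0,0,0,0,4],[0.1,1,0,0,0,-0.03,4],[0,0,0,0,0,-0.1,4],[0,0,0,0,0,-0.1,4],[0,0,0,0,0,-0.07,4],[0,0,0,0,0,0,4],[0,0,0,0,0,0,4],[0,0,0,0,0,0,4]],
])

```text
t: 27.18
eef_pos: [0.4783, -0.2276, 0.1519]
eef_rot: [-3.141, 0.001, 0.135]
wrist_force: [-0.4, 0.6, -3.7]
finger_gap: 0.0431
finger_force: 30.0
```

```bash
python3 - <<'E'
from h import *
o=manip.observe();p=o['eef_pos'];print(p,o['eef_rot'],o['finger_gap'])
for n in ('wrist','scene','top'):
    c=cam(n); save(c,'x_%s.png'%n)
    if n=='wrist': np.savez('w8.npz',**c)
    W=world(c);W[c['z_map']<.05]=-1
    # local frame, guess yaw 8 deg
    a=np.radians(8);R2=np.array([[np.cos(a),np.sin(a)],[-np.sin(a),np.cos(a)]])
    L=(W[...,:2]-[.472,-.3505])@R2.T
    m=(abs(L[...,0])<.11)&(abs(L[...,1])<.04)&(W[...,2]>.05)&(W[...,2]<.092)
    for s in(1,-1):
        T=W[m&(s*L[...,0]>.06)]; 
        if len(T)>5: print(n,'upright',s,len(T),cv2.minAreaRect((T[:,:2]*1000).astype(np.float32)))
    m=(abs(L[...,0])<.13)&(abs(L[...,1])<.05)&(W[...,2]>.006)&(W[...,2]<.016)
    T=W[m]
    if len(T)>5:print(n,'base',len(T),cv2.minAreaRect((T[:,:2]*1000).astype(np.float32)))
    if n!='top': print('pin',pin(c,p[:2],p[2]-.005,p[2]+.04))
E
```

```text
[ 0.47825766 -0.22761111  0.15191694] [-3.14129632e+00  1.14479093e-03  1.34666780e-01] 0.04311969503356829
wrist upright 1 1073 ((557.9252319335938, -342.23956298828125), (10.024090766906738, 58.19520950317383), 6.849544525146484)
wrist base 9316 ((485.98388671875, -350.9810791015625), (175.00161743164062, 60.890750885009766), 7.04593563079834)
pin (25073, ((520.84326171875, -212.0426788330078), (119.06320190429688, 72.47401428222656), 25.21346664428711), np.float64(0.19190166770919082))
scene upright 1 129 ((557.1123046875, -340.9884033203125), (14.471258163452148, 56.34385681152344), 8.046838760375977)
scene upright -1 109 ((389.5633850097656, -360.4845275878906), (14.432475090026855, 57.076393127441406), 8.37353229522705)
scene base 1099 ((474.63531494140625, -350.37640380859375), (201.3617706298828, 59.86295700073242), 6.818021774291992)
pin (901, ((513.6650390625, -213.7395782470703), (137.7313232421875, 72.16384887695312), 24.541889190673828), np.float64(0.1916977187575063))
top upright 1 99 ((554.9089965820312, -341.6637878417969), (9.914785385131836, 56.25648498535156), 6.855358123779297)
top upright -1 23 ((384.0623474121094, -339.62213134765625), (9.313228607177734, 12.42317008972168), 14.485405921936035)
top base 589 ((470.3953857421875, -351.879638671875), (199.93113708496094, 61.29974365234375), 6.874748229980469)
```

View pics/x_wrist.png

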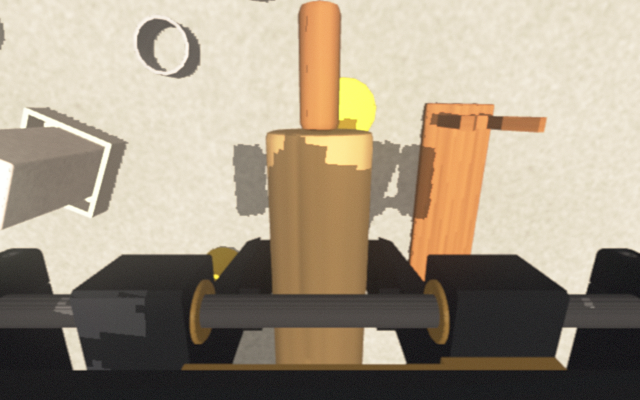

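The held pin's handle is at (320,65), in line with the fingers, and the stand is to the right with its far upright at (487,122). The measured stand yaw is 6.9°, and three views put its centre near (0.4735, -0.352).

```bash
cat > tf.py <<'E'
from h import *
def handle(c,o):
    W=world(c);W[c['z_map']<.05]=-1
    Rt=R.from_euler('xyz',o['eef_rot']).as_matrix(); L=(W-o['eef_pos'])@Rt
    m=(L[...,0]>.02)&(L[...,0]<.14)&(abs(L[...,1])<.03)&(abs(L[...,2]+.018)<.03)
    for a,b in((.03,.045),(.045,.06),(.072,.085),(.085,.1),(.1,.115)):
        T=L[m&(L[...,0]>a)&(L[...,0]<b)]
        if len(T)>9: print(a,len(T),'y',T[:,1].min().round(4),T[:,1].max().round(4),'mid',((T[:,1].min()+T[:,1].max())/2).round(4),'top z',T[:,2].min().round(4))
    T=L[m]; print('xmax',T[:,0].max().round(4))
E
python3 - <<'E'
from tf import *
handle(dict(np.load('w8.npz')),manip.observe())
E
```

```text
0.03 3902 y -0.0211 0.0228 mid 0.0009 top z -0.0377
0.045 4351 y -0.0211 0.0228 mid 0.0008 top z -0.0383
0.072 1473 y -0.0071 0.009 mid 0.0009 top z -0.0245
0.085 1896 y -0.007 0.0089 mid 0.0009 top z -0.0243
0.1 988 y -0.007 0.009 mid 0.001 top z -0.0242
xmax 0.1084
```

move_arm([
  [[-0.1,0.5,0,0,0,0.015,4],[-0.3,1.5,0,0,0,0,4],[-0.3,2,0,0,0,0,4],[-0.3,2.2,0,0,0,0,4],[-0.3,2.2,0,0,0,0,4],[-0.3,2,0,0,0,0,4],[-0.2,1.3,0,0,0,0,4],[0,0.6,0,0,0,0,4],[0,0,0,0,0,0,4],[0,0,0,0,0,0,4],[0,0,0,0,0,0,4],[0,0,0,0,0,0,4]],
])

```text
t: 28.33
eef_pos: [0.4767, -0.35, 0.1522]
eef_rot: [-3.14, -0.0, 0.124]
wrist_force: [-0.1, 0.3, -3.1]
finger_gap: 0.0433
finger_force: 30.0
```

```bash
python3 - <<'E'
from tf import *
o=manip.observe();print(o['eef_pos'],o['eef_rot'])
c=cam('wrist');save(c,'w9.png');handle(c,o)
W=world(c);W[c['z_map']<.05]=-1
Rt=R.from_euler('xyz',o['eef_rot']).as_matrix(); L=(W-o['eef_pos'])@Rt
m=(abs(L[...,0]-.085)<.03)&(abs(L[...,1])<.045)&(abs(W[...,2]-.07)<.022)
T=L[m];print('upright in tool frame',len(T),cv2.minAreaRect((T[:,:2]*1000).astype(np.float32)),T.min(0),T.max(0))
E
```

```text
[ 0.47671225 -0.34997193  0.15220557] [-3.14035778e+00 -2.14222572e-05  1.24086947e-01]
0.03 3869 y -0.0211 0.0228 mid 0.0008 top z -0.0382
0.045 4333 y -0.0214 0.0225 mid 0.0005 top z -0.0382
0.072 1470 y -0.0073 0.0088 mid 0.0008 top z -0.0243
0.085 1897 y -0.0073 0.0087 mid 0.0007 top z -0.0245
0.1 1074 y -0.007 0.0088 mid 0.0009 top z -0.0244
xmax 0.1087
upright in tool frame 764 ((81.43540954589844, 2.5153541564941406), (10.02971363067627, 57.11299514770508), 0.2890302836894989) [ 0.07633195 -0.02606468  0.06774482] [0.08644683 0.03104932 0.08769299]
```

View pics/w9.png

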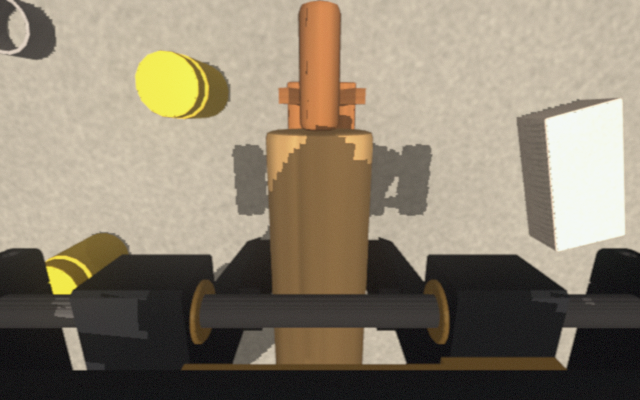

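The pin at (320,65) sits over the upright at (322,97), off by 1.7 mm laterally and 2 mm axially. I'll correct that and lower part of the way.

move_arm([
  [[-0.2,0.17,0.5,0,0,0.005,4],[0,0,1.2,0,0,0,4],[0,0,1.5,0,0,0,4],[0,0,1.5,0,0,0,4],[0,0,1.2,0,0,0,4],[0,0,0.8,0,0,0,4],[0,0,0.5,0,0,0,4],[0,0,0,0,0,0,4],[0,0,0,0,0,0,4],[0,0,0,0,0,0,4]],
])

```text
t: 29.22
eef_pos: [0.475, -0.354, 0.0809]
eef_rot: [3.141, -0.001, 0.117]
wrist_force: [-0.5, -0.3, -3.7]
finger_gap: 0.0433
finger_force: 30.0
```

```bash
python3 - <<'E'
from tf import *
o=manip.observe();print(o['eef_pos'],o['eef_rot'],o['wrist_force'])
c=cam('wrist');handle(c,o)
W=world(c);W[c['z_map']<.05]=-1
Rt=R.from_euler('xyz',o['eef_rot']).as_matrix(); L=(W-o['eef_pos'])@Rt
for lo,hi in((.075,.086),(.055,.075)):
    m=(abs(L[...,0]-.085)<.02)&(abs(L[...,1])<.045)&(W[...,2]>lo)&(W[...,2]<hi)&(abs(L[...,1])>.0105)
    T=L[m];print('upright',len(T),T.min(0),T.max(0),'ymid',(T[:,1].min()+T[:,1].max())/2)
    a=T[T[:,1]<0,1];b=T[T[:,1]>0,1];print('slot inner',a.max() if len(a) else None,b.min() if len(b) else None)
E
```

```text
[ 0.47501933 -0.35403041  0.08085676] [ 3.14067824e+00 -1.12021019e-03  1.16748929e-01] [-0.47012702 -0.25356436 -3.6750818 ]
0.03 3879 y -0.0212 0.0227 mid 0.0007 top z -0.038
0.045 4323 y -0.0213 0.0227 mid 0.0007 top z -0.0382
0.072 2606 y -0.0299 0.0267 mid -0.0016 top z -0.0242
0.085 2527 y -0.0299 0.0264 mid -0.0018 top z -0.0245
0.1 1074 y -0.0072 0.0088 mid 0.0008 top z -0.0245
xmax 0.1087
upright 1359 [ 0.07851293 -0.03074158 -0.00362503] [0.08871689 0.02671757 0.00594601] ymid -0.0020120048871802108
slot inner -0.01755674512477023 0.01457432234680929
upright 774 [ 0.07852925 -0.0283905   0.00593501] [0.08862402 0.02270334 0.02591143] ymid -0.0028435806270446697
slot inner -0.011279285412706098 0.010502392672255128
```

move_arm([
  [[0,-0.22,0,0,0,0,4],[0,0,0.5,0,0,0,4],[0,0,0.5,0,0,0,4],[0,0,0.3,0,0,0,4],[0,0,0.2,0,0,0,4],[0,0,0,0,0,0,4],[0,0,0,0,0,0,4],[0,0,0,0,0,0,4],[0,0,0,0,0,0,4]],
])

```text
t: 30.02
eef_pos: [0.4744, -0.3517, 0.0654]
eef_rot: [3.141, -0.0, 0.117]
wrist_force: [0.5, -0.2, -3.3]
finger_gap: 0.0433
finger_force: 30.0
```

```bash
python3 - <<'E'
from tf import *
o=manip.observe();print(o['eef_pos'],o['eef_rot'],o['wrist_force'])
c=cam('wrist')
W=world(c);W[c['z_map']<.05]=-1
Rt=R.from_euler('xyz',o['eef_rot']).as_matrix(); L=(W-o['eef_pos'])@Rt
T=L[(L[...,0]>.098)&(L[...,0]<.115)&(abs(L[...,1])<.03)&(abs(L[...,2]+.018)<.01)];print('handle mid',(T[:,1].min()+T[:,1].max())/2)
for lo,hi in((.075,.086),(.055,.075)):
    m=(abs(L[...,0]-.085)<.012)&(abs(L[...,1])<.045)&(W[...,2]>lo)&(W[...,2]<hi)&(abs(L[...,1])>.0105)
    T=L[m];print('upright',len(T),T.min(0)[:2],T.max(0)[:2],'ymid',(T[:,1].min()+T[:,1].max())/2)
    a=T[T[:,1]<0,1];b=T[T[:,1]>0,1];print('slot inner',a.max() if len(a) else None,b.min() if len(b) else None)
E
```

```text
[ 0.47438245 -0.35167137  0.06538085] [ 3.14127054e+00 -3.26243008e-04  1.16695078e-01] [ 0.47262356 -0.20969667 -3.28073347]
handle mid 0.000738818583254329
upright 1756 [ 0.07885687 -0.02838544] [0.08916192 0.02921566] ymid 0.00041511292242409764
slot inner -0.01594515931278253 0.01690014326045666
upright 1023 [ 0.07884941 -0.02282077] [0.08914408 0.02542323] ymid 0.001301232338875434
slot inner -0.01052843518166433 0.010520345435669274
```

move_arm([
  [[0,0,0.4,0,0,0,4],[0,0,0.4,0,0,0,4],[0,0,0.3,0,0,0,4],[0,0,0.2,0,0,0,4],[0,0,0,0,0,0,4],[0,0,0,0,0,0,4]],
])

```text
t: 30.57
eef_pos: [0.4742, -0.3515, 0.052]
eef_rot: [-3.141, 0.0, 0.117]
wrist_force: [-0.4, 0.3, -3.2]
finger_gap: 0.0431
finger_force: 30.0
```

move_arm([
  [[0,0,0.3,0,0,0,4],[0,0,0.3,0,0,0,4],[0,0,0.3,0,0,0,4],[0,0,0.2,0,0,0,4],[0,0,0,0,0,0,4],[0,0,0,0,0,0,4]],
])

```text
t: 31.07
eef_pos: [0.4742, -0.3515, 0.041]
eef_rot: [-3.141, 0.0, 0.117]
wrist_force: [-0.6, -0.5, -3.3]
finger_gap: 0.0435
finger_force: 30.0
```

move_arm([
  [[0,0,0.2,0,0,0,4],[0,0,0.2,0,0,0,4],[0,0,0.15,0,0,0,4],[0,0,0.1,0,0,0,4],[0,0,0,0,0,0,4],[0,0,0,0,0,0,4]],
])

```text
t: 31.57
eef_pos: [0.4742, -0.3515, 0.0347]
eef_rot: [-3.142, 0.0, 0.117]
wrist_force: [0.0, 0.6, -3.4]
finger_gap: 0.0433
finger_force: 30.0
```

move_arm([
  [[0,0,0.1,0,0,0,4],[0,0,0.1,0,0,0,4],[0,0,0.05,0,0,0,4],[0,0,0,0,0,0,4],[0,0,0,0,0,0,4]],
])

```text
t: 31.98
eef_pos: [0.4744, -0.3517, 0.0331]
eef_rot: [3.141, -0.001, 0.117]
wrist_force: [-1.1, 1.3, 5.6]
finger_gap: 0.0433
finger_force: 30.0
```

Contact came at exactly the expected height (0.0333), so I'll release and back off.

move_arm([
  [[0,0,0,0,0,0,4.6],[0,0,0,0,0,0,5.2],[0,0,0,0,0,0,6.5],[0,0,0,0,0,0,8],[0,0,0,0,0,0,8],[0,0,-0.5,0,0,0,8],[0,0,-1.5,0,0,0,8],[0,0,-3,0,0,0,8],[0,0,-3,0,0,0,8],[0,0,-3,0,0,0,8],[0,0,-3,0,0,0,8],[0,0,-2,0,0,0,8]],
])

```text
t: 32.98
eef_pos: [0.4751, -0.3521, 0.1955]
eef_rot: [3.139, -0.003, 0.117]
wrist_force: [0.2, -0.5, -0.1]
finger_gap: 0.0801
finger_force: 0.0
```

move_arm([
  [[-1,0,-1,0,0,0,8],[-2,0,-1,0,0,0,8],[-2,0,0,0,0,0,8],[-1,0,0,0,0,0,8],[0,0,0,0,0,0,8],[0,0,0,0,0,0,8],[0,0,0,0,0,0,8],[0,0,0,0,0,0,8]],
])

```text
t: 33.65
eef_pos: [0.4159, -0.358, 0.2118]
eef_rot: [-3.141, -0.001, 0.118]
wrist_force: [-0.6, 0.1, -0.6]
finger_gap: 0.0802
finger_force: 0.0
```

```bash
python3 - <<'E'
from tf import *
o=manip.observe();print(o['eef_pos'],o['wrist_force'],o['t'])
c=cam('wrist');save(c,'w10.png')
W=world(c);W[c['z_map']<.05]=-1
a=.1196;L=(W[...,:2]-[.4735,-.352])@np.array([[np.cos(a),-np.sin(a)],[np.sin(a),np.cos(a)]])
for x in (-.06,-.04,0,.04,.06,-.1,.1):
    m=(abs(L[...,0]-x)<.008)&(abs(L[...,1])<.03)&(W[...,2]>.03)&(W[...,2]<.1)
    if m.sum()>9:T=W[m];l=L[m];print(x,m.sum(),'top',np.percentile(T[:,2],98).round(4),'y at top',l[T[:,2]>np.percentile(T[:,2],90),1].mean().round(4))
c=cam('scene');save(c,'s10.png',(130,130,450,330),2.4)
print('cutter',blob(c,[.58,-.088],.03,.018,.032),'bowl',blob(c,[.575,.079],.03,.016,.032))
print(pl(c,[.666,-.151],.09,.024),pl(c,[.676,.178],.074),pl(c,[.473,.002],.099,.03))
E
```

```text
[ 0.41589975 -0.35799539  0.21182897] [-0.64484921  0.11120582 -0.55269655] 33.65
-0.06 528 top 0.0703 y at top 0.0002
-0.04 752 top 0.0704 y at top -0.0
0 819 top 0.0702 y at top -0.0004
0.04 934 top 0.0702 y at top -0.0007
0.06 768 top 0.0702 y at top -0.0011
-0.1 219 top 0.0565 y at top -0.0003
0.1 309 top 0.0568 y at top -0.0006
cutter (102, array([ 0.5606, -0.1085,  0.0181]), array([ 0.6037, -0.0652,  0.0289]), array([ 0.5821, -0.0869,  0.0235])) bowl (107, array([0.5537, 0.0598, 0.0161]), array([0.5969, 0.1012, 0.0282]), array([0.5753, 0.0805, 0.0222]))
(283, array([-0.0017,  0.0004,  0.0903]), np.float64(0.089)) (129, array([0.0005, 0.0038, 0.0728]), np.float64(0.0739)) (238, array([-0.0079,  0.0134,  0.1032]), np.float64(0.0991))
```

View pics/s10.png

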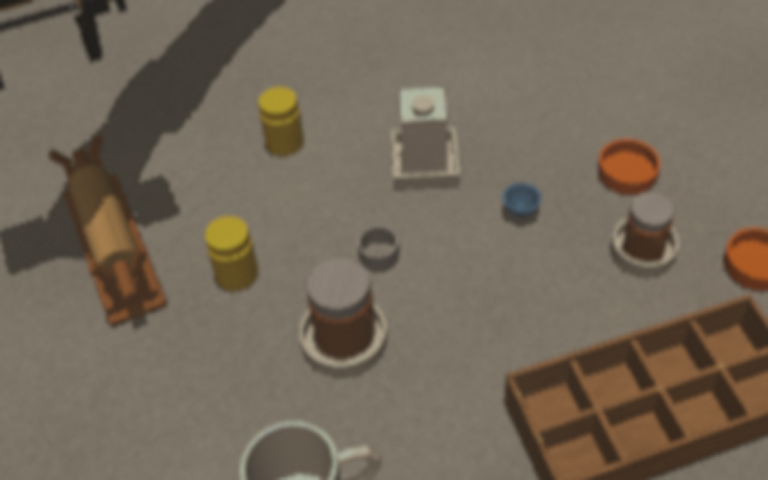

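The picture shows the big jar (342,310), small jar (650,230) and carton (425,130) upright in their cups. The pin is down in its stand (105,230), level at height 0.070 as expected for 48 + 22 mm. The cutter (378,248) and bowl (521,200) have not moved.

```bash
python3 -c "
from rig import manip
print(manip.sign_off())"
```

```text
the job is handed in; nothing more can be done
None
```

I handed the job in at about 34 s. In the last pictures both jars and the carton stand upright and flat in their own cups, the rolling pin lies level with both handles down in the slots, and the cutter and bowl are where they were.

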